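Find, tighten and mark the loose isolator mount

ROBOT

A 7-joint arm with a two-finger parallel gripper is mounted at the origin on the work surface; the furniture and walls round the work are solid. World frame = base frame: x ahead of the robot, y to its left, z up, the work surface at z = 0. Lengths are in m, angles in rad, forces in N, time in s.
With the tool pointing down it reaches from about 0.35 to 0.9 m from the base axis. Payload 8.1 kg.
Tool frame: the origin (TCP) lies midway between the tips of the shut fingers; the grasp point (between the pads) lies behind it (env.grip_depth is the z of the grasp point in the tool frame, in m); z points along the fingers, y is the line along which they close (so a half turn about z gives the same grasp; the last joint's range is limited). The gripper opens to 92 mm and grips with 3 to 60 N. Pads are 19 mm wide; open, the fingers measure 130 mm over their backs; the gripper's body (75 mm by 190 mm) begins 47 mm behind the grasp point.
Start: joints at [-1.26, 0.434, 0.025, 1.573, -0.012, 1.134, -0.075], TCP at [0.251, 0.572, 0.227] pointing down, gripper open.
Joint ranges: [-2.62, 2.62], [-0.44, 2.09], [-1.27, 1.32], [0.08, 2.57], [-1.32, 4.46], [0.12, 2], [-2.74, 2.74]. Speed limits (rad/s): [2.22, 2.22, 3.01, 3.01, 3.14, 3.14, 3.14].

INTERFACE

Orientations are given as a 3x3 rotation matrix whose columns are the frame's x, y, z axes.
In Python, from workcell import env gives the robot as it stands.
- The arm moves only by the tool drive_tool, never from a script. Its argument "series" is a list that holds one entry, the list of rows, each a list of 7 numbers: the gripper's target within -1 to 1 (fully open at 1, half-way at 0, shut at -1), then the shift along the world's x, y, z in m, then the turn, a rotation vector about the world's x, y, z in degrees. A call has exactly 10 rows; each row is the pose to reach, as a shift and turn from the pose commanded when the call began; what a row does not reach only later rows make up. A row lasts 1/12 s, in which the tool goes at most 41.7 mm and 7.16 degrees, less where a joint would pass 70% of its speed; a pose out of reach is approached as far as the arm can. A call with a gripper value outside its range is refused whole. The fingers move at their own pace and stop on an object; the grip force is fixed at half the most. Time passes only in rows, so rows that repeat a pose let the fingers close, or fill a call up. It gives the time, the measured TCP pose, the force, the opening and the grip force at its end, in the units of the state.
- env.sense(): the state, without advancing time (a new reading comes with each control period).
- env.capture(name): name is "side" or "top" or "wrist"; returns a dict with "img" (480x640x3 uint8, blue, green, red), "z_map" (480x640 float32, m along the optical axis (not along the pixel's ray), 0 where there is no reading), "camera_matrix" (3x3 intrinsics, pixels), "extrinsics" (4x4, takes a point from world to camera coordinates); the wrist camera has in their place "mount" (4x4, takes a point from camera to tool coordinates, whose origin is the TCP and whose axes are the flange's). Camera axes: x right, y down, z forward; pixel columns grow to the right and rows downward; lengths in m; the calibration is good to about 2 mm. A picture is of the moment at which its call begins: read the wrist's pose just before it.
- env.hand_in(): hands the job in; it is judged then, once.
Trained networks look in a picture, given as the dict that the camera call returned (one of the last four; its "shot" number tells which), for a name from the list of things; names that differ only in an ending like _2 or _b are one class to them, and where a whole thing is asked for, a point or a joint stands for the part that bears it (a point fixed in the world has none). Each returns a list of dicts, best first, with "conf" (0 to 1); they miss things now and then, are a little off and sometimes report something else, mostly with a low value. They report only what shows in the picture. A call takes as long as a camera call. They do not tell look-alikes from the thing itself.
- env.search_frame(target, picture): "point" ([column, row] in pixels, amid what is visible of it).
- env.landmark_of(target, picture): "point" ([column, row] in pixels: a listed point, or the origin of a listed thing).
The state is a dict: "time": time; "joint_positions": joint angles; "qvel": joint speeds; "tau": joint torques, N m; "eef_pos": TCP position; "tcp_rot": TCP orientation; "contact_force": force on the tool from outside, world axes, zero at the start; "torque": the same for the moment, N m; "opening": opening from 0.0 (shut) to 1.0 (fully open); "finger_force": force on a finger pad.
Only numpy, scipy, OpenCV 4.12 (cv2) and the standard library are available. Lean on these libraries where they do the work, as an engineer would, in place of code of your own. Each camera call takes 0.05 s, during which the arm holds its last target. There are 200 camera calls.

TASK

One of the three wing nuts on the isolator mounts has worked loose: find it by trying the nuts clockwise (a tight one springs back, the loose one keeps turning), and turn the loose one clockwise fully home to its stop. Then mark that mount by standing the spare bearing post upright on its top flange, and leave the tape roll and the pliers where they lie.

Things in the scene. Friction and masses are not known exactly. Their poses are not given: they have to be found in the camera images.
- mount_a: One of three identical folded-aluminium mounts fixed in a row across the bench, about 0.2 m apart, all within 0.25 rad of facing -x; letters do not go with the order in the row. Origin at bench height under its middle; x to its back, z up. Foot 121 x 76 x 6 mm. A face sloping up to the back at 25 deg carries a 44 mm rubber pad and a steel wing nut. Legs at front and back, upright back at x = 40 to 45 mm
- mount_a_top (a point): centre of the upper side of mount_a's top flange (48 x 70 mm, 270 mm above the bench); axes of the mount
- knob_a_grip (a point): Grip point of mount_a's wing nut, on its axis, 9 mm below its outer end, 24 mm above the pad. Turns with the nut: z = nut axis outward, leaning 25 deg from vertical to the mount's front; x = along the wing, a bar 46 long, 12 thick (y), 28 mm high (z), gripped across the 12 mm. At the start every wing stands 0 to 0.28 rad anticlockwise of straight up the slope: the angle tells nothing
- mount_b: Mount like mount_a. On each mount's back stands a flat top flange 5 mm thick (x +20 to +68 mm, 70 mm wide in y, upper side 270 mm above the bench). It stands in the way of a tool coming straight down: the nut is reached from the front, along its own leaning axis
- mount_b_top (a point): centre of the upper side of mount_b's top flange (48 x 70 mm, 270 mm above the bench); axes of the mount
- knob_b_grip (a point): Same for mount_b's wing nut. Tightening is clockwise seen from outside (negative about z). A tight nut only winds up its rubber pad, about 0.5 N m per rad, at most 0.9 rad, and springs back when let go; that does it no harm
- mount_c: Mount like mount_a and mount_b
- mount_c_top (a point): centre of the upper side of mount_c's top flange (48 x 70 mm, 270 mm above the bench); axes of the mount
- knob_c_grip (a point): Same for mount_c's wing nut. Exactly one of the three nuts is loose: it turns at about 0.03 N m, stays where it is left, and comes up hard against its stop 0.42 to 0.70 rad clockwise of where it stood at the start
- post: spare bearing post: black knurled round post 31 mm high on a 36 mm round foot flange, loose, upright on the bench to the right in front of the mounts (70 g); the body above the foot is about 27 mm across; origin at the centre of its underside, z up
- tape_roll: bystander: roll of black tape, 63 mm across, 19 mm high, lying in front of the mounts; origin at its underside
- pliers: bystander: pliers with blue handles, 141 x 52 x 12 mm, lying to the right of the mounts; origin at its underside
Things that resemble listed ones, but are neither listed nor needed, are in the scene too. Leave any red or yellow look-alike of the post alone.

How it is judged:
By the outcome, as a careful person would: the job done as asked, in the order asked, and still so for the second after the job is handed in, with the robot touching nothing.
It also fails if it takes over 72 s, if anything falls off the work surface, if the arm or the gripper's body presses on something with over 40 N, if the wrist force passes 120 N, or if a joint passes its speed limit or range.

## Working session

There is one attempt and no reset: what is moved stays moved. The work goes in short steps, Python scripts to look and compute and a tool call to move; the robot and the scene stay as the last step left them, time stands still between calls to the robot, and variables do not carry over. Pictures are saved under pics/ and viewed, at most 10 in all, crops included, and the job is handed in when it is done.

Besides the shell and the picture viewer there is one more tool, called as name(argument=value, ...), one argument or row to a line, values as JSON. drive_tool: Moves the arm, as the interface text tells. Its arguments: {"type":"object","properties":{"series":{"type":"array"}},"required":["series"]}

```bash
mkdir -p pics; ls; cat > h.py <<'E'
import numpy as np, cv2
from workcell import env
def w(p,uv,r=2):
    u,v=int(round(uv[0])),int(round(uv[1])); K=p["camera_matrix"]
    z=p["z_map"][max(v-r,0):v+r+1,max(u-r,0):u+r+1]; z=z[z>0]
    if len(z)==0: return None
    z=np.median(z); c=np.array([(uv[0]-K[0,2])/K[0,0]*z,(uv[1]-K[1,2])/K[1,1]*z,z,1])
    T=np.linalg.inv(p["extrinsics"]) if "extrinsics" in p else p["TW"]
    return (T@c)[:3]
def cap(n):
    s=env.sense(); p=env.capture(n)
    if n=="wrist":
        T=np.eye(4);T[:3,:3]=s["tcp_rot"];T[:3,3]=s["eef_pos"]; p["TW"]=T@p["mount"]
    return p
E
python3 - <<'E'
from h import *
np.set_printoptions(precision=4,suppress=True)
print(env.sense(), env.grip_depth)
for n in("top","side"):
    p=cap(n); cv2.imwrite(f"pics/{n}0.png",p["img"])
    print(n,np.linalg.inv(p["extrinsics"]))
    for t in("mount_a","mount_a_top","knob_a_grip","post","tape_roll","pliers"):
        for d in env.landmark_of(t,p)[:5]: print(t,np.round(d["point"]),round(d["conf"],2),w(p,d["point"]))
E
```

```text
pics
{'time': 0.0, 'joint_positions': array([-1.2596,  0.4352,  0.025 ,  1.5741, -0.0116,  1.134 , -0.0751]), 'qvel': array([-0.0001, -0.0006, -0.0013,  0.0011, -0.0013, -0.    ,  0.0004]), 'tau': array([  0.0015, -66.7863,   0.9858, -31.445 ,  -0.0603,   0.0433,
         0.0002]), 'eef_pos': array([0.2512, 0.5718, 0.226 ]), 'tcp_rot': array([[-0.9156,  0.4022, -0.0005],
       [ 0.4022,  0.9156, -0.0014],
       [-0.0001, -0.0015, -1.    ]]), 'contact_force': array([ 0.5777, -0.3184, -0.4143]), 'torque': array([-0.0155,  0.0389,  0.016 ]), 'finger_force': 0.0, 'opening': 0.9959844522129545} -0.0188
top [[ 0.0261 -0.998   0.0581  0.4945]
 [-0.9995 -0.0251  0.019  -0.0506]
 [-0.0175 -0.0586 -0.9981  1.1662]
 [ 0.      0.      0.      1.    ]]
mount_a [387. 218.] 0.96 [ 0.6035 -0.1761  0.1086]
mount_a [312. 222.] 0.83 [0.5901 0.0046 0.1107]
mount_a [428. 238.] 0.6 [ 0.5643 -0.2961  0.0018]
mount_a [368. 292.] 0.43 [ 0.4198 -0.1413  0.0272]
mount_a_top [301. 185.] 0.66 [0.6504 0.0207 0.2691]
knob_a_grip [401. 178.] 0.64 [ 0.6695 -0.1847  0.2685]
knob_a_grip [307. 222.] 0.53 [0.5853 0.01
[... 191 characters left out ...]
0298 0.0002]
pliers [427. 237.] 0.85 [ 0.5669 -0.2933  0.0063]
side [[-0.9985 -0.0284  0.0465  0.5173]
 [-0.0543  0.4421 -0.8953  0.8666]
 [ 0.0049 -0.8965 -0.443   0.6105]
 [ 0.      0.      0.      1.    ]]
mount_a [288. 322.] 0.94 [0.6066 0.0336 0.0069]
mount_a [292. 270.] 0.68 [0.5969 0.0249 0.1241]
mount_a [260. 394.] 0.65 [0.6322 0.2388 0.0064]
mount_a_top [261. 198.] 0.59 [0.6517 0.0203 0.2705]
knob_a_grip [298. 265.] 0.85 [0.5845 0.0236 0.1333]
post [377. 279.] 0.65 [ 0.4165 -0.1296  0.0162]
post [348. 296.] 0.58 [ 0.4827 -0.0659  0.0102]
post [371. 266.] 0.55 [ 0.4262 -0.2103  0.0042]
tape_roll [379. 328.] 0.93 [0.4251 0.0581 0.019 ]
pliers [311. 244.] 0.65 [ 0.5709 -0.1687  0.0826]
```

```bash
python3 - <<'E'
import cv2
a=cv2.imread("pics/top0.png")[130:330,170:470]; b=cv2.imread("pics/side0.png")[100:480,150:550]
cv2.imwrite("pics/top1.png",cv2.resize(a,None,fx=2.66,fy=2.66,interpolation=cv2.INTER_CUBIC)); cv2.imwrite("pics/side1.png",cv2.resize(b,None,fx=1.5,fy=1.5,interpolation=cv2.INTER_CUBIC))
E
```

```text
(no output)
```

View pics/top1.png

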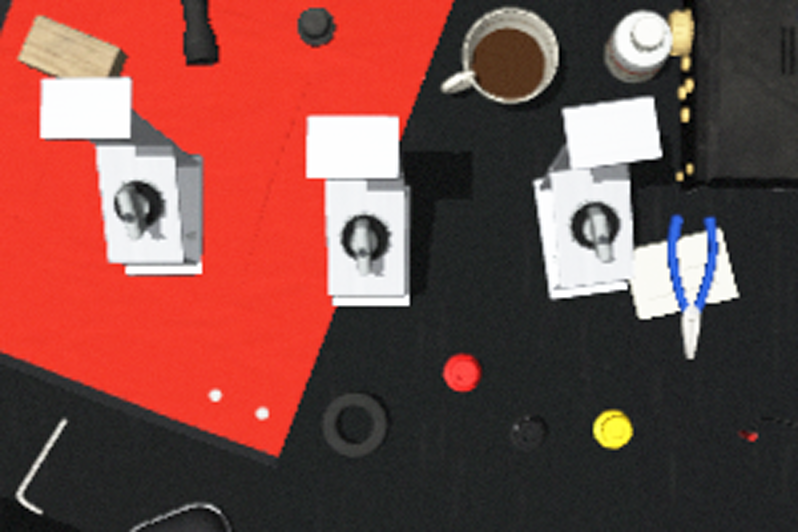

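View pics/side1.png

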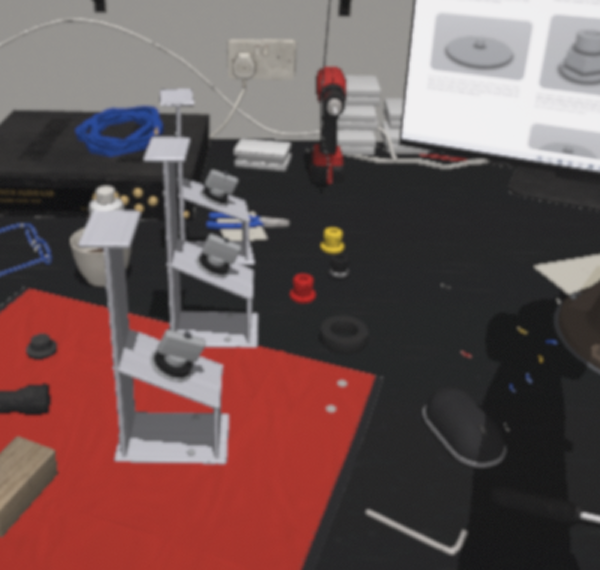

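Top crop: mounts' flanges at (85,108), (352,147), (612,130). What could be taken for the post:
- Black at (528,432), right in front of the mounts, which is full-image (368,292).
- Red at (462,372).
- Yellow at (612,430).
- A black knob behind the mounts at (316,26).

I choose the black one in front. The tape is at (355,425) and the pliers at (692,285).

```bash
cat > m.py <<'E'
from h import *
np.set_printoptions(precision=4,suppress=True)
def cloud(p):
    K=p["camera_matrix"]; z=p["z_map"]; v,u=np.mgrid[:480,:640]
    c=np.stack([(u-K[0,2])/K[0,0]*z,(v-K[1,2])/K[1,1]*z,z,np.ones_like(z)],-1)
    T=np.linalg.inv(p["extrinsics"]) if "extrinsics" in p else p["TW"]
    P=(c@T.T)[...,:3]; P[z==0]=np.nan; return P
E
python3 - <<'E'
from m import *
pt=cap("top"); P=cloud(pt); Q=cloud(cap("side"))
print(pt["camera_matrix"][0])
m=((abs(P[...,2]-.27)<.012)&(P[...,0]>.55)&(P[...,0]<.8)).astype(np.uint8)
n,l,st,ce=cv2.connectedComponentsWithStats(m)
for i in range(1,n):
    if st[i,4]<80: continue
    X=P[l==i]; r=cv2.minAreaRect(X[:,:2].astype(np.float32)*1000)
    print("flange",st[i,4],X.mean(0),r)
    a=r[2]; a=(a+45)%90-45; c=np.array(r[0])/1000; th=np.radians(a)
    R=np.array([[np.cos(th),-np.sin(th)],[np.sin(th),np.cos(th)]])
    o=c-R@[.044,0]; print(" mount",o,"yaw",th)
    for nm,C in(("top",P),("side",Q)):
        D=C.reshape(-1,3); D=D[~np.isnan(D[:,0])]
        L=np.c_[(D[:,:2]-o)@R,D[:,2]]
        f=L[(abs(L[:,1])<.032)&(L[:,0]>-.06)&(L[:,0]<.03)&(L[:,2]>.06)&(L[:,2]<.2)]
        s,cc=np.sin(np.radians(25)),np.cos(np.radians(25))
        h=-f[:,0]*s+f[:,2]*cc; q=f[:,0]*cc+f[:,2]*s
        hp=np.median(h[(abs(f[:,1])>.024)]); 
        k=(h-hp>.020); S=np.c_[q,f[:,1],h][k]
        if len(S)<5: print(nm,"few"); continue
        mu=S.mean(0); e,V=np.linalg.eigh(np.cov(S[:,:2].T)); d=V[:,1]*np.sign(V[0,1])
        print(" ",nm,len(S),"plane h",hp,"knob mean q,y,h",mu,"max h",h.max()-hp,"wing ang",np.arctan2(d[1],d[0]),np.sqrt(e)*1000, "q rng",np.percentile(S[:,0],[2,98]),"y rng",np.percentile(S[:,1],[2,98]))
for c in((.42,-.135),):
    D=P.reshape(-1,3); k=(np.hypot(D[:,0]-c[0],D[:,1]-c[1])<.03)&(D[:,2]>.015); print("post",D[k].mean(0),np.nanmin(D[k],0),np.nanmax(D[k],0),k.sum())
E
```

```text
[440.1401   0.     326.1238]
flange 789 [0.6768 0.226  0.2687] ((677.2583618164062, 226.38401794433594), (48.7607536315918, 70.10511016845703), 1.4153131246566772)
 mount [0.6333 0.2253] yaw 0.02470187397194796
  top 143 plane h 0.09605421825775096 knob mean q,y,h [ 0.0379 -0.0027  0.1334] max h 0.04847404699720073 wing ang 0.20999630775161054 [ 3.6056 13.0481] q rng [0.0162 0.0581] y rng [-0.0102  0.0068]
  side 433 plane h 0.09663325099867053 knob mean q,y,h [0.038  0.0059 0.131 ] max h 0.04825318581335204 wing ang 0.16839329391810276 [ 2.5951 13.1889] q rng [0.0158 0.059 ] y rng [-0.0019  0.0116]
flange 799 [ 0.6666 -0.182   0.2691] ((666.8314208984375, -182.45254516601562), (48.30742263793945, 69.78321075439453), 9.305662155151367)
 mount [ 0.6234 -0.1896] yaw 0.16241444368562277
  top 124 plane h 0.09595883077731818 knob mean q,y,h [0.0393 0.0015 0.1349] max h 0.05209559666832267 wing ang 0.06042176686654768 [ 3.951  13.4523] q rng [0.0163 0.0589] y rng [-0.0059  0.0073]
  side 206 plane h 0.09650067234328936 knob mean q,y,h [0.0391 0.0061 0.1295] max h 0.04727077855986188 wing ang 0.05951047615090237 [ 2.7345 13.1296] q rng [0.0168 0.0602] y rng [-0.0001  0.0117]
flange 781 [0.6513 0.0179 0.269 ] ((651.4943237304688, 18.05208969116211), (46.71277618408203, 68.92620849609375), 0.9095832109451294)
 mount [0.6075 0.0174] yaw 0.01587522185185463
  top 115 plane h 0.09596692057007694 knob mean q,y,h [ 0.0386 -0.0012  0.1355] max h 0.049592852464424214 wing ang 0.05557739859864825 [ 3.9079 13.2955] q rng [0.0152 0.0583] y rng [-0.008  0.005]
  side 295 plane h 0.09657245527530792 knob mean q,y,h [0.0379 0.0059 0.1301] max h 0.0476493190332431 wing ang 0.04507081459545997 [ 2.4322 12.9553] q rng [0.0158 0.0593] y rng [-0.0004  0.0099]
post [ 0.4182 -0.1425  0.0279] [ 0.4047 -0.156   0.0176] [ 0.4309 -0.1299  0.034 ] 100
```

```bash
cat > t.py <<'E'
from m import *
from scipy.spatial.transform import Rotation as Ro
M={"L":(.6333,.2253,.0247,.19),"M":(.6075,.0174,.0159,.05),"R":(.6234,-.1896,.1624,.06)}
def nut(k,ang=None,back=0.,dq=0,dy=0,dh=0):
    x,y,th,a=M[k]; a=a if ang is None else ang
    B=Ro.from_euler("ZY",[th,-np.radians(25)]).as_matrix()  # cols: upslope, y, normal
    o=np.array([x,y,0])+B@[.0375+dq,dy,.135+dh]
    W=B@Ro.from_euler("z",a).as_matrix()
    R=np.c_[-W[:,0],W[:,1],-W[:,2]]
    return o+W[:,2]*(back-.0188),R,o,W
def go(p,R):
    s=env.sense(); print("shift",p-s["eef_pos"],"rotdeg",np.degrees(Ro.from_matrix(R@s["tcp_rot"].T).as_rotvec()))
E
python3 - <<'E'
from t import *
for k in M: print(k,nut(k)[2],nut(k)[3][:,2])
go(*nut("L",back=.12)[:2])
E
```

```text
L [0.6102 0.2247 0.1382] [-0.4225 -0.0104  0.9063]
M [0.5844 0.017  0.1382] [-0.4226 -0.0067  0.9063]
R [ 0.6006 -0.1933  0.1382] [-0.4171 -0.0683  0.9063]
shift [ 0.3161 -0.3486  0.0032] rotdeg [ -7.2608 -24.3507  35.433 ]
```

drive_tool(
  series=[
    [[0,0.03,-0.035,0.005,-0.7,-2.4,3.5],[0,0.06,-0.07,0.005,-1.5,-4.9,7.1],[0,0.09,-0.1,0.005,-2.2,-7.3,10.6],[0,0.12,-0.135,0.005,-2.9,-9.7,14.2],[0,0.15,-0.17,0.005,-3.6,-12.2,17.7],[0,0.18,-0.2,0.005,-4.4,-14.6,21.3],[0,0.22,-0.24,0.005,-5.1,-17,24.8],[0,0.25,-0.275,0.003,-5.8,-19.5,28.3],[0,0.285,-0.31,0.003,-6.5,-21.9,31.9],[0,0.316,-0.3486,0.003,-7.26,-24.35,35.43]],
  ],
)

```text
time: 1.63
eef_pos: [0.5327, 0.2633, 0.2305]
tcp_rot: [[-0.883, -0.199, 0.425], [-0.214, 0.977, 0.012], [-0.417, -0.081, -0.905]]
contact_force: [0.8, 0.3, -0.1]
opening: 0.501
finger_force: 0.0
```

```bash
python3 - <<'E'
from t import *
go(*nut("L",back=.12)[:2]); go(*nut("L",back=0.03)[:2]); go(*nut("L")[:2])
p=cap("wrist"); cv2.imwrite("pics/w1.png",p["img"]); print(p["mount"]); 
for d in env.landmark_of("knob_a_grip",p): print(d["point"],d["conf"],w(p,d["point"]))
print(env.sense()["joint_positions"])
P=cloud(p); x,y,th,a=M["L"]; _,_,o,W=nut("L",ang=0); D=P.reshape(-1,3); D=D[~np.isnan(D[:,0])]; L=(D-o)@W
S=L[(abs(L[:,0])<.035)&(abs(L[:,1])<.025)&(L[:,2]>-.015)&(L[:,2]<.02)]
print(len(S),np.percentile(S,[2,50,98],axis=0)); T=S[S[:,2]>.003]
r=cv2.minAreaRect(T[:,:2].astype(np.float32)*1000); print(r)
E
```

```text
shift [ 0.0348 -0.0397 -0.0006] rotdeg [ 0.0293  0.1528 -0.2137]
shift [ 0.0728 -0.0387 -0.0821] rotdeg [ 0.0293  0.1528 -0.2137]
shift [ 0.0855 -0.0384 -0.1093] rotdeg [ 0.0293  0.1528 -0.2137]
[[-0.     -0.9613 -0.2754  0.0746]
 [ 1.     -0.     -0.0001 -0.0002]
 [ 0.0001 -0.2754  0.9613 -0.1587]
 [ 0.      0.      0.      1.    ]]
[-0.8386  0.1904  0.1484  2.0211  0.4238  0.6299  0.7744]
1166 [[-0.024  -0.0073 -0.0129]
 [-0.0072  0.001   0.0037]
 [ 0.0136  0.0092  0.0091]]
((-3.0987701416015625, 0.39477062225341797), (41.32128143310547, 10.417756080627441), 11.005730628967285)
```

drive_tool(
  series=[
    [[0,0.018,-0.02,0,0,0.1,-0.1],[0,0.035,-0.04,0,0,0.1,-0.2],[0,0.035,-0.04,0,0,0.1,-0.2],[0,0.042,-0.0395,-0.017,0,0.1,-0.2],[0,0.05,-0.039,-0.033,0,0.1,-0.2],[0,0.058,-0.039,-0.05,0,0.1,-0.2],[0,0.065,-0.039,-0.066,0,0.1,-0.2],[0,0.073,-0.0387,-0.082,0,0.1,-0.2],[0,0.073,-0.0387,-0.082,0,0.1,-0.2],[0,0.073,-0.0387,-0.082,0,0.1,-0.2]],
  ],
)

```text
time: 2.57
eef_pos: [0.604, 0.2259, 0.1474]
tcp_rot: [[-0.887, -0.192, 0.419], [-0.208, 0.978, 0.008], [-0.412, -0.08, -0.908]]
contact_force: [-0.7, 0.0, -0.2]
opening: 0.5
finger_force: 0.0
```

```bash
python3 - <<'E'
from t import *
print(env.sense()); go(*nut("L",back=0.03)[:2]); go(*nut("L")[:2])
p=cap("wrist"); cv2.imwrite("pics/w2.png",p["img"])
E
```

```text
{'time': 2.5667, 'joint_positions': array([-0.7081,  0.3701,  0.1809,  2.0176,  0.3839,  0.4094,  0.9039]), 'qvel': array([-0.0011, -0.0313, -0.0017, -0.0094, -0.0007,  0.0091,  0.0032]), 'tau': array([  0.2106, -53.26  ,   3.2975, -25.687 ,   0.8439,  -1.8744,
        -0.0263]), 'eef_pos': array([0.604 , 0.2259, 0.1474]), 'tcp_rot': array([[-0.8873, -0.1918,  0.4194],
       [-0.2078,  0.9781,  0.0079],
       [-0.4117, -0.0801, -0.9078]]), 'contact_force': array([-0.7164,  0.0491, -0.1857]), 'torque': array([0.0467, 0.5336, 0.0013]), 'finger_force': 0.0, 'opening': 0.5004898845336911}
shift [ 0.0015 -0.0013  0.001 ] rotdeg [ 0.0581 -0.1978  0.2227]
shift [ 0.0142 -0.001  -0.0262] rotdeg [ 0.0581 -0.1978  0.2227]
```

View pics/w2.png

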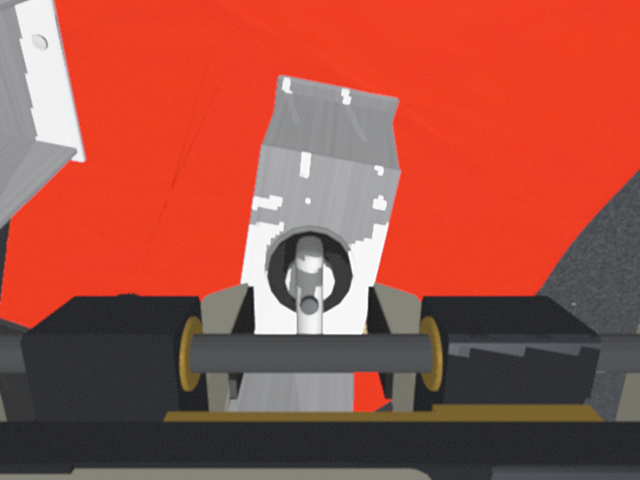

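The wing stands centred between the fingers (wing column ~310, fingers at 237/385). I'm advancing and gripping.

drive_tool(
  series=[
    [[0,0.007,-0.0005,-0.013,0,-0.2,0.2],[0,0.0142,-0.001,-0.0262,0,-0.2,0.2],[0,0.0142,-0.001,-0.0262,0,-0.2,0.2],[0,0.0142,-0.001,-0.0262,0,-0.2,0.2],[-1,0.0142,-0.001,-0.0262,0,-0.2,0.2],[-1,0.0142,-0.001,-0.0262,0,-0.2,0.2],[-1,0.0142,-0.001,-0.0262,0,-0.2,0.2],[-1,0.0142,-0.001,-0.0262,0,-0.2,0.2],[-1,0.0142,-0.001,-0.0262,0,-0.2,0.2],[-1,0.0142,-0.001,-0.0262,0,-0.2,0.2]],
  ],
)

```text
time: 3.45
eef_pos: [0.6186, 0.2262, 0.1221]
tcp_rot: [[-0.884, -0.197, 0.424], [-0.211, 0.977, 0.012], [-0.417, -0.079, -0.905]]
contact_force: [-1.1, -2.1, 0.5]
opening: 0.129
finger_force: 30.0
```

```bash
cat >> t.py <<'E'
def tq(k):
    s=env.sense(); n=nut(k)[3][:,2]; B=nut(k,ang=0)[3]; x=-s["tcp_rot"][:,0]
    print("t",s["time"],"torque",s["torque"],"about axis",s["torque"]@n,"F",s["contact_force"],"tool ang",np.arctan2(x@B[:,1],x@B[:,0]),"open mm",s["opening"]*92,"ff",s["finger_force"])
E
python3 - <<'E'
from t import *
tq("L"); go(*nut("L")[:2])
E
```

```text
t 3.45 torque [-0.8797  0.6097 -0.4333] about axis -0.027425806578641188 F [-1.0834 -2.1374  0.5171] tool ang 0.19063123898493395 open mm 11.833962960795272 ff 29.98651295900345
shift [-0.0004 -0.0012 -0.001 ] rotdeg [-0.0877  0.1222 -0.0795]
```

drive_tool(
  series=[
    [[-1,0,0,0,1.5,0,-3.1],[-1,0,0,0,2.9,0.1,-6.2],[-1,0,0,0,4.4,0.1,-9.3],[-1,0,0,0,5.8,0.1,-12.5],[-1,0,0,0,7.3,0.2,-15.6],[-1,0,0,0,7.3,0.2,-15.6],[-1,0,0,0,7.3,0.2,-15.6],[-1,0,0,0,7.3,0.2,-15.6],[-1,0,0,0,7.3,0.2,-15.6],[-1,0,0,0,7.3,0.2,-15.6]],
  ],
)

```text
time: 4.28
eef_pos: [0.6186, 0.2257, 0.1221]
tcp_rot: [[-0.903, 0.073, 0.424], [0.086, 0.996, 0.012], [-0.421, 0.047, -0.906]]
contact_force: [-4.8, 3.3, 5.7]
opening: 0.127
finger_force: 30.0
```

```bash
python3 - <<'E'
from t import *
tq("L"); go(*nut("L",back=.03)[:2]); go(*nut("L",ang=-.1,back=.04)[:2])
E
```

```text
t 4.2833 torque [0.5478 0.9861 0.4854] about axis 0.19816420285948563 F [-4.7756  3.2692  5.7082] tool ang -0.10858147032972079 open mm 11.725385087178466 ff 30.005956292152405
shift [-0.0131 -0.001   0.0263] rotdeg [-7.3014 -0.097  15.4711]
shift [-0.0174 -0.0011  0.0353] rotdeg [-0.2698  0.0869  0.4177]
```

drive_tool(
  series=[
    [[0,0,0,0,0,0,0],[0,0,0,0,0,0,0],[0,0,0,0,0,0,0],[0,0,0,0,0,0,0],[0,-0.009,0,0.018,0,0,0],[0,-0.017,-0.001,0.035,0,0,0],[0,-0.029,-0.001,0.062,0,0,0],[0,-0.042,-0.001,0.09,0,0,0],[0,-0.046,-0.001,0.1,0,0,0],[0,-0.046,-0.001,0.1,0,0,0]],
  ],
)

```text
time: 5.12
eef_pos: [0.5735, 0.2243, 0.2249]
tcp_rot: [[-0.901, 0.075, 0.427], [0.089, 0.996, 0.013], [-0.424, 0.05, -0.904]]
contact_force: [0.2, 0.3, 0.3]
opening: 0.5
finger_force: 0.0
```

```bash
cat >> t.py <<'E'
def wing(k,cam="wrist"):
    P=cloud(cap(cam)); _,_,o,W=nut(k,ang=0); D=P.reshape(-1,3); D=D[~np.isnan(D[:,0])]; L=(D-o)@W
    S=L[(abs(L[:,0])<.035)&(abs(L[:,1])<.027)&(L[:,2]>.001)&(L[:,2]<.02)]
    if len(S)<10: print(cam,"few"); return
    r=cv2.minAreaRect(S[:,:2].astype(np.float32)*1000); a=(r[2]+45)%90-45
    e,V=np.linalg.eigh(np.cov(S[:,:2].T)); d=V[:,1]*np.sign(V[0,1])
    print(k,cam,len(S),"rect",r,"ang",np.radians(a),"pca",np.arctan2(d[1],d[0]),"med",np.median(S,0))
E
python3 - <<'E'
from t import *
tq("L"); wing("L"); wing("L","side"); wing("M","side"); wing("M"); go(*nut("M",back=.09)[:2]); go(*nut("M",back=.03)[:2])
E
```

```text
t 5.1167 torque [0.02   0.4945 0.0176] about axis 0.0023643013138575993 F [0.1519 0.3486 0.2829] tool ang -0.11167486203084762 open mm 45.9548539216175 ff 0.0
L wrist 1288 rect ((-1.5032672882080078, 0.7306461334228516), (45.65423583984375, 12.039215087890625), 10.859346389770508) ang 0.18953134911605485 pca 0.18195427402333902 med [-0.0034  0.0008  0.0043]
L side 150 rect ((-0.6498317718505859, 3.071956157684326), (43.67927551269531, 14.253786087036133), 8.540717124938965) ang 0.14906363431164885 pca 0.16480646824515993 med [0.0005 0.004  0.0037]
side few
wrist few
shift [-0.0183 -0.2066 -0.0177] rotdeg [-3.8052 -0.0761  7.869 ]
shift [ 0.0071 -0.2062 -0.0721] rotdeg [-3.8052 -0.0761  7.869 ]
```

L sprang back to 0.19 rad, so it is tight. Next is the middle mount.

drive_tool(
  series=[
    [[0,-0.012,-0.035,-0.002,-0.6,0,1.2],[0,-0.018,-0.07,-0.006,-1.2,0,2.4],[0,-0.018,-0.105,-0.01,-1.8,0,3.7],[0,-0.018,-0.14,-0.014,-2.5,0,5.1],[0,-0.018,-0.175,-0.018,-3.1,0,6.5],[0,-0.018,-0.2066,-0.018,-3.8,-0.1,7.9],[0,-0.018,-0.2066,-0.018,-3.8,-0.1,7.9],[0,-0.018,-0.2066,-0.018,-3.8,-0.1,7.9],[0,-0.018,-0.2066,-0.018,-3.8,-0.1,7.9],[0,-0.018,-0.2066,-0.018,-3.8,-0.1,7.9]],
  ],
)

```text
time: 6.15
eef_pos: [0.5548, 0.0184, 0.2032]
tcp_rot: [[-0.904, -0.064, 0.423], [-0.066, 0.998, 0.009], [-0.423, -0.02, -0.906]]
contact_force: [0.0, 0.5, -0.0]
opening: 0.499
finger_force: 0.0
```

```bash
python3 - <<'E'
from t import *
tq("M"); wing("M"); go(*nut("M",back=.03)[:2]); go(*nut("M")[:2])
E
```

```text
t 6.15 torque [0.0278 0.4822 0.01  ] about axis -0.005884125730546218 F [ 0.0236  0.5109 -0.0238] tool ang 0.05150902532030609 open mm 45.89448157277787 ff 0.0
M wrist 1517 rect ((-1.4522113800048828, 0.1902012825012207), (45.276798248291016, 11.570401191711426), 3.210777521133423) ang 0.05603863929280004 pca 0.05843844410429575 med [-0.0038  0.0003  0.0043]
shift [ 0.0249 -0.0018 -0.055 ] rotdeg [-0.0956  0.0511 -0.1844]
shift [ 0.0376 -0.0016 -0.0822] rotdeg [-0.0956  0.0511 -0.1844]
```

drive_tool(
  series=[
    [[0,0.008,-0.001,-0.018,0,0,-0.2],[0,0.0165,-0.0016,-0.036,0,0,-0.2],[0,0.025,-0.0016,-0.055,0,0,-0.2],[0,0.031,-0.0016,-0.0685,0,0,-0.2],[0,0.037,-0.0016,-0.082,0,0,-0.2],[0,0.037,-0.0016,-0.082,0,0,-0.2],[-1,0.037,-0.0016,-0.082,0,0,-0.2],[-1,0.037,-0.0016,-0.082,0,0,-0.2],[-1,0.037,-0.0016,-0.082,0,0,-0.2],[-1,0.037,-0.0016,-0.082,0,0,-0.2]],
  ],
)

```text
time: 7.03
eef_pos: [0.592, 0.0159, 0.1228]
tcp_rot: [[-0.903, -0.059, 0.425], [-0.062, 0.998, 0.008], [-0.425, -0.019, -0.905]]
contact_force: [-0.3, 0.5, 0.0]
opening: 0.257
finger_force: 0.0
```

drive_tool(
  series=[
    [[-1,0,0,0,0,0,0],[-1,0,0,0,1.5,0,-3.1],[-1,0,0,0,2.9,0.1,-6.2],[-1,0,0,0,4.4,0.1,-9.3],[-1,0,0,0,5.8,0.1,-12.5],[-1,0,0,0,7.3,0.1,-15.6],[-1,0,0,0,7.3,0.1,-15.6],[-1,0,0,0,7.3,0.1,-15.6],[-1,0,0,0,7.3,0.1,-15.6],[-1,0,0,0,7.3,0.1,-15.6]],
  ],
)

```text
time: 7.87
eef_pos: [0.5919, 0.0174, 0.1227]
tcp_rot: [[-0.881, 0.209, 0.425], [0.235, 0.972, 0.009], [-0.411, 0.108, -0.905]]
contact_force: [-2.4, 5.2, 4.1]
opening: 0.124
finger_force: 30.0
```

```bash
python3 - <<'E'
from t import *
tq("M"); go(*nut("M",ang=-.25)[:2])
E
```

```text
t 7.8667 torque [1.0228 0.6526 0.6183] about axis 0.12378989569428657 F [-2.3775  5.1891  4.1283] tool ang -0.25152414391759775 open mm 11.382443364582095 ff 30.004598200321198
shift [ 0.0004 -0.0002 -0.0015] rotdeg [-0.1752  0.1765  0.0157]
```

drive_tool(
  series=[
    [[0,0,0,0,0,0,0],[0,0,0,0,0,0,0],[0,0,0,0,0,0,0],[0,0,0,0,0,0,0],[0,-0.009,0,0.018,0,0,0],[0,-0.017,0,0.035,0,0,0],[0,-0.029,0,0.062,0,0,0],[0,-0.038,0,0.081,0,0,0],[0,-0.038,0,0.081,0,0,0],[0,-0.038,0,0.081,0,0,0]],
  ],
)

```text
time: 8.7
eef_pos: [0.5543, 0.0158, 0.2042]
tcp_rot: [[-0.879, 0.211, 0.427], [0.237, 0.971, 0.008], [-0.413, 0.109, -0.904]]
contact_force: [0.1, 0.6, 0.1]
opening: 0.498
finger_force: 0.0
```

```bash
python3 - <<'E'
from t import *
tq("M"); wing("M"); go(*nut("R",back=.09)[:2]);go(*nut("M",ang=-.25)[:2])
E
```

```text
t 8.7 torque [-0.0046  0.5309 -0.005 ] about axis -0.0061419486849374726 F [0.1187 0.6374 0.0998] tool ang -0.25370625679579667 open mm 45.8227538439297 ff 0.0
M wrist 1490 rect ((-1.4833641052246094, 0.4981813430786133), (45.847434997558594, 11.909778594970703), 3.0792531967163086) ang 0.05374310678526023 pca 0.05248736563117625 med [-0.0036  0.0008  0.0042]
shift [ 0.0169 -0.2139 -0.0004] rotdeg [-7.6895 -0.5122 24.6241]
shift [ 0.0384  0.0014 -0.082 ] rotdeg [-0.142   0.1821  0.1573]
```

M also sprang back. By elimination R should be the loose one, and I'll verify that while turning it.

drive_tool(
  series=[
    [[0,0,-0.035,0,-1,0,3.1],[0,0,-0.07,0,-2,-0.1,6.3],[0,0,-0.105,0,-3,-0.2,9.6],[0,0.005,-0.14,0,-4,-0.3,13],[0,0.011,-0.175,0,-5.5,-0.4,18],[0,0.017,-0.214,0,-7.7,-0.5,24.6],[0,0.017,-0.214,0,-7.7,-0.5,24.6],[0,0.017,-0.214,0,-7.7,-0.5,24.6],[0,0.017,-0.214,0,-7.7,-0.5,24.6],[0,0.017,-0.214,0,-7.7,-0.5,24.6]],
  ],
)

```text
time: 9.58
eef_pos: [0.5701, -0.2023, 0.2011]
tcp_rot: [[-0.886, -0.208, 0.415], [-0.199, 0.978, 0.064], [-0.419, -0.026, -0.908]]
contact_force: [1.1, -0.3, -0.7]
opening: 0.502
finger_force: 0.0
```

```bash
python3 - <<'E'
from t import *
tq("R"); wing("R"); go(*nut("R",back=.03)[:2]); go(*nut("R")[:2]); print(env.sense()["joint_positions"])
E
```

```text
t 9.5833 torque [0.0298 0.4733 0.0158] about axis -0.030472421718334135 F [ 1.1126 -0.3326 -0.6955] tool ang 0.05353857320660865 open mm 46.22707420461996 ff 0.0
R wrist 1484 rect ((-1.2514591217041016, 0.37735462188720703), (44.761444091796875, 11.818962097167969), 3.8925580978393555) ang 0.06793795513246433 pca 0.07734818560780894 med [-0.003   0.0004  0.0039]
shift [ 0.0259  0.0057 -0.0528] rotdeg [ 0.0181 -0.1922  0.2504]
shift [ 0.0384  0.0077 -0.08  ] rotdeg [ 0.0181 -0.1922  0.2504]
[ 0.2086  0.2541  0.21    2.0222 -0.5403  0.5615  2.6078]
```

drive_tool(
  series=[
    [[0,0.009,0.002,-0.018,0,-0.1,0.2],[0,0.017,0.004,-0.036,0,-0.2,0.3],[0,0.026,0.006,-0.053,0,-0.2,0.3],[0,0.032,0.007,-0.0665,0,-0.2,0.3],[0,0.0378,0.0079,-0.08,0,-0.2,0.3],[0,0.0378,0.0079,-0.08,0,-0.2,0.3],[-1,0.0378,0.0079,-0.08,0,-0.2,0.3],[-1,0.0378,0.0079,-0.08,0,-0.2,0.3],[-1,0.0378,0.0079,-0.08,0,-0.2,0.3],[-1,0.0378,0.0079,-0.08,0,-0.2,0.3]],
  ],
)

```text
time: 10.47
eef_pos: [0.6088, -0.1905, 0.1238]
tcp_rot: [[-0.881, -0.219, 0.42], [-0.21, 0.975, 0.069], [-0.425, -0.028, -0.905]]
contact_force: [0.1, -1.1, -0.6]
opening: 0.259
finger_force: 0.0
```

drive_tool(
  series=[
    [[-1,0,0,0,0,0,0],[-1,0,0,0,1.4,0.2,-3.1],[-1,0,0,0,2.9,0.5,-6.2],[-1,0,0,0,4.3,0.7,-9.3],[-1,0,0,0,5.8,0.9,-12.5],[-1,0,0,0,7.2,1.2,-15.6],[-1,0,0,0,7.2,1.2,-15.6],[-1,0,0,0,7.2,1.2,-15.6],[-1,0,0,0,7.2,1.2,-15.6],[-1,0,0,0,7.2,1.2,-15.6]],
  ],
)

```text
time: 11.3
eef_pos: [0.6088, -0.1914, 0.1235]
tcp_rot: [[-0.906, 0.051, 0.42], [0.087, 0.994, 0.068], [-0.414, 0.098, -0.905]]
contact_force: [-3.3, -3.0, 6.3]
opening: 0.129
finger_force: 29.8
```

```bash
python3 - <<'E'
from t import *
tq("R"); go(*nut("R",ang=-.40)[:2]); print(env.sense()["joint_positions"])
E
```

```text
t 11.3 torque [-0.5403  0.5262 -0.2785] about axis -0.06298404503564124 F [-3.2602 -2.9688  6.3158] tool ang -0.23472780900058296 open mm 11.85133192424676 ff 29.84439879655838
shift [-0.0003 -0.0007 -0.0023] rotdeg [ 3.9995  0.8279 -8.5454]
[ 0.2385  0.4082  0.1313  2.0337 -0.7174  0.4025  2.4715]
```

R turns with almost no torque, so it is the loose one. I'm continuing towards the stop.

drive_tool(
  series=[
    [[-1,0,0,0,0.9,0.1,-2],[-1,0,0,0,1.8,0.3,-3.9],[-1,0,0,0,2.7,0.4,-5.8],[-1,0,0,0,3.6,0.6,-7.8],[-1,0,0,0,3.6,0.6,-7.8],[-1,0,0,0,3.6,0.6,-7.8],[-1,0,0,0,3.6,0.6,-7.8],[-1,0,0,0,3.6,0.6,-7.8],[-1,0,0,0,3.6,0.6,-7.8],[-1,0,0,0,3.6,0.6,-7.8]],
  ],
)

```text
time: 12.13
eef_pos: [0.6088, -0.1916, 0.1235]
tcp_rot: [[-0.888, 0.186, 0.42], [0.235, 0.97, 0.067], [-0.395, 0.159, -0.905]]
contact_force: [-3.0, -3.9, 4.8]
opening: 0.13
finger_force: 29.9
```

```bash
python3 - <<'E'
from t import *
tq("R")
E
```

```text
t 12.1333 torque [-0.6696  0.4806 -0.2589] about axis 0.011746217288754485 F [-3.0143 -3.8814  4.8154] tool ang -0.3853295149485193 open mm 11.988862983060153 ff 29.850157499313354
```

drive_tool(
  series=[
    [[-1,0,0,0,0.6,0.1,-1.3],[-1,0,0,0,1.2,0.2,-2.6],[-1,0,0,0,1.8,0.3,-3.9],[-1,0,0,0,1.8,0.3,-3.9],[-1,0,0,0,1.8,0.3,-3.9],[-1,0,0,0,1.8,0.3,-3.9],[-1,0,0,0,1.8,0.3,-3.9],[-1,0,0,0,1.8,0.3,-3.9],[-1,0,0,0,1.8,0.3,-3.9],[-1,0,0,0,1.8,0.3,-3.9]],
  ],
)

```text
time: 12.97
eef_pos: [0.6088, -0.1917, 0.1235]
tcp_rot: [[-0.872, 0.252, 0.42], [0.307, 0.949, 0.067], [-0.382, 0.187, -0.905]]
contact_force: [-2.9, -4.2, 5.8]
opening: 0.13
finger_force: 30.0
```

```bash
python3 - <<'E'
from t import *
tq("R")
E
```

```text
t 12.9667 torque [-0.8515  0.5342  0.0361] about axis 0.3513498740252294 F [-2.8822 -4.2313  5.79  ] tool ang -0.4597445511850228 open mm 11.965972999334243 ff 29.963831305503845
```

drive_tool(
  series=[
    [[-1,0,0,0,0.6,0.1,-1.3],[-1,0,0,0,1.2,0.2,-2.6],[-1,0,0,0,1.2,0.2,-2.6],[-1,0,0,0,1.2,0.2,-2.6],[-1,0,0,0,1.2,0.2,-2.6],[-1,0,0,0,1.2,0.2,-2.6],[-1,0,0,0,1.2,0.2,-2.6],[-1,0,0,0,1.2,0.2,-2.6],[-1,0,0,0,1.2,0.2,-2.6],[-1,0,0,0,1.2,0.2,-2.6]],
  ],
)

```text
time: 13.8
eef_pos: [0.6088, -0.1916, 0.1235]
tcp_rot: [[-0.858, 0.295, 0.42], [0.353, 0.933, 0.067], [-0.372, 0.206, -0.905]]
contact_force: [-3.2, -3.8, 4.4]
opening: 0.136
finger_force: 31.4
```

```bash
python3 - <<'E'
from t import *
tq("R")
E
```

```text
t 13.8 torque [-1.0441  0.5784  0.2777] about axis 0.6476085999957149 F [-3.1591 -3.8123  4.3659] tool ang -0.5091091607311278 open mm 12.477891135881368 ff 31.359523062128574
```

drive_tool(
  series=[
    [[0,0,0,0,0,0,0],[0,0,0,0,0,0,0],[0,0,0,0,0,0,0],[0,0,0,0,0,0,0],[0,-0.009,-0.001,0.018,0,0,0],[0,-0.017,-0.002,0.035,0,0,0],[0,-0.029,-0.004,0.062,0,0,0],[0,-0.038,-0.006,0.081,0,0,0],[0,-0.038,-0.006,0.081,0,0,0],[0,-0.038,-0.006,0.081,0,0,0]],
  ],
)

```text
time: 14.63
eef_pos: [0.5709, -0.1964, 0.2049]
tcp_rot: [[-0.858, 0.296, 0.42], [0.355, 0.932, 0.068], [-0.372, 0.208, -0.905]]
contact_force: [0.7, -0.4, -0.0]
opening: 0.503
finger_force: 0.0
```

```bash
python3 - <<'E'
from t import *
tq("R"); wing("R"); print(env.sense()["joint_positions"])
R=np.array([[-1,0,0],[0,1,0],[0,0,-1.]])
go(np.array([.418,-.1425,.20]),R)
E
```

```text
t 14.6333 torque [-0.0336  0.543  -0.0219] about axis -0.04293149699533838 F [ 0.6906 -0.4337 -0.0459] tool ang -0.5106934285977482 open mm 46.279302335533224 ff 0.0
R wrist 1468 rect ((-1.0776748657226562, 1.038492202758789), (11.867502212524414, 45.6200065612793), 66.1748046875) ang -0.41582810313384433 pca -0.42223425803174186 med [-0.0026  0.0017  0.004 ]
[ 0.0987  0.251   0.3386  2.0327 -0.6053  0.5772  2.0991]
shift [-0.1527  0.0534 -0.0038] rotdeg [-8.366  23.8238 19.62  ]
```

The nut is home: its stop came at about 0.49 rad, with torque rising to 0.65 N m, and it stayed there after release. Now the post.

drive_tool(
  series=[
    [[0.3,-0.03,0.005,0,-1.2,3.4,2.8],[0.3,-0.06,0.015,0,-2.4,6.8,5.6],[0.3,-0.09,0.03,0,-3.6,10.2,8.4],[0.3,-0.12,0.04,0,-4.8,13.6,11.2],[0.3,-0.1527,0.0534,-0.01,-6,17,14],[0.3,-0.1527,0.0534,-0.02,-7.2,20.4,16.8],[0.3,-0.1527,0.0534,-0.04,-8.37,23.8,19.6],[0.3,-0.1527,0.0534,-0.05,-8.37,23.8,19.6],[0.3,-0.1527,0.0534,-0.05,-8.37,23.8,19.6],[0.3,-0.1527,0.0534,-0.05,-8.37,23.8,19.6]],
  ],
)

```text
time: 15.52
eef_pos: [0.4171, -0.1426, 0.1526]
tcp_rot: [[-1.0, 0.001, -0.003], [0.001, 1.0, -0.0], [0.003, -0.0, -1.0]]
contact_force: [0.3, 0.7, 0.1]
opening: 0.648
finger_force: 0.0
```

```bash
python3 - <<'E'
from t import *
p=cap("wrist"); cv2.imwrite("pics/w3.png",p["img"]); P=cloud(p).reshape(-1,3); P=P[~np.isnan(P[:,0])]
k=np.hypot(P[:,0]-.418,P[:,1]+.1425)<.03; S=P[k]
for lo,hi in((.004,.009),(.009,.013),(.013,.018),(.018,.024),(.024,.029),(.029,.04)):
    T=S[(S[:,2]>lo)&(S[:,2]<hi)]
    if len(T)>5: print(lo,len(T),np.percentile(T,[1,99],axis=0).round(4).tolist(),cv2.minEnclosingCircle(T[:,:2].astype(np.float32)))
R=np.array([[-1,0,0],[0,1,0],[0,0,-1.]])
print(env.sense()["joint_positions"],env.sense()["eef_pos"]); go(np.array([.418,-.1425,.014]),R)
E
```

```text
0.004 544 [[0.401, -0.1591, 0.0042], [0.4265, -0.1246, 0.0088]] ((0.4185054898262024, -0.1419503539800644), 0.018128547817468643)
0.009 25 [[0.4052, -0.1519, 0.009], [0.4112, -0.1313, 0.0109]] ((0.41104134917259216, -0.14146053791046143), 0.010761311277747154)
0.018 107 [[0.4047, -0.1553, 0.0182], [0.4245, -0.1292, 0.024]] ((0.41507992148399353, -0.14197802543640137), 0.013625215739011765)
0.024 303 [[0.4051, -0.1551, 0.024], [0.4256, -0.1294, 0.0287]] ((0.4183957576751709, -0.1418442279100418), 0.014118864201009274)
0.029 908 [[0.4053, -0.155, 0.0292], [0.4312, -0.1287, 0.033]] ((0.41855549812316895, -0.14191655814647675), 0.014178152196109295)
[-0.1062  0.2267  0.3761  2.1176 -0.1125  0.8169  1.9076] [ 0.4174 -0.143   0.1534]
shift [ 0.0006  0.0005 -0.1394] rotdeg [ 0.0236 -0.0655  0.0927]
```

View pics/w3.png

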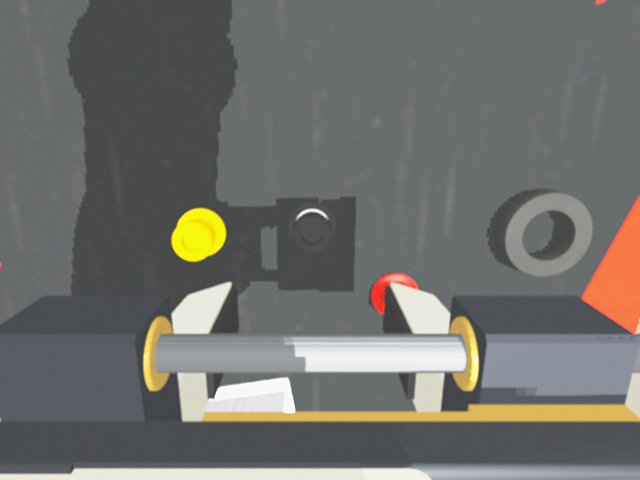

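The close view shows the black post at (312,228), between yellow (200,235) and red (397,290). Foot Ø36 and body Ø27 match the description, with its centre at (0.4185, -0.142). I'm descending to grasp it.

drive_tool(
  series=[
    [[0.3,0.0012,0.001,-0.035,0,0,0],[0.3,0.0012,0.001,-0.07,0,0,0],[0.3,0.0012,0.001,-0.105,0,0,0],[0.3,0.0012,0.001,-0.13,0,0,0],[0.3,0.0012,0.001,-0.14,0,0,0],[0.3,0.0012,0.001,-0.14,0,0,0],[-1,0.0012,0.001,-0.14,0,0,0],[-1,0.0012,0.001,-0.14,0,0,0],[-1,0.0012,0.001,-0.14,0,0,0],[-1,0.0012,0.001,-0.14,0,0,0]],
  ],
)

```text
time: 16.4
eef_pos: [0.4199, -0.1423, 0.0149]
tcp_rot: [[-1.0, 0.001, 0.003], [0.001, 1.0, -0.001], [-0.003, -0.001, -1.0]]
contact_force: [0.3, 0.1, -0.1]
opening: 0.407
finger_force: 0.0
```

drive_tool(
  series=[
    [[-1,0,0,0,0,0,0],[-1,0,0,0,0,0,0],[-1,0,0,0,0,0,0],[-1,0,0,0.015,0,0,0],[-1,0,0,0.045,0,0,0],[-1,0,0,0.08,0,0,0],[-1,0,0,0.115,0,0,0],[-1,0,0,0.15,0,0,0],[-1,0,0,0.18,0,0,0],[-1,0,0,0.18,0,0,0]],
  ],
)

```text
time: 17.23
eef_pos: [0.4218, -0.143, 0.1991]
tcp_rot: [[-1.0, 0.001, 0.009], [0.001, 1.0, -0.002], [-0.009, -0.002, -1.0]]
contact_force: [1.7, 0.5, -1.5]
opening: 0.278
finger_force: 30.0
```

```bash
python3 - <<'E'
from t import *
s=env.sense(); print(s["joint_positions"],s["opening"]*92)
p=cap("side"); P=cloud(p).reshape(-1,3); P=P[~np.isnan(P[:,0])]
k=(np.hypot(P[:,0]-.4185,P[:,1]+.142)<.03)&(P[:,2]<s["eef_pos"][2]+.012)&(P[:,2]>.1)
print(k.sum(),np.percentile(P[k],[1,50,99],axis=0)); 
R=np.array([[-1,0,0],[0,1,0],[0,0,-1.]])
go(np.array([.6668,-.1825,.33]),R)
u=p["extrinsics"]@np.r_[s["eef_pos"],1]; u=p["camera_matrix"]@u[:3]; u=(u/u[2])[:2].astype(int)
c=p["img"][u[1]-60:u[1]+60,u[0]-80:u[0]+80]; cv2.imwrite("pics/s2.png",cv2.resize(c,None,fx=4,fy=4,interpolation=cv2.INTER_CUBIC))
E
```

```text
[-0.1494  0.1624  0.4118  2.0588 -0.082   0.9262  1.8756] 25.576575753188244
144 [[ 0.4054 -0.15    0.1854]
 [ 0.424  -0.1303  0.1923]
 [ 0.4396 -0.1149  0.211 ]]
shift [ 0.2459 -0.04    0.1333] rotdeg [0.0613 0.3781 0.0532]
```

View pics/s2.png

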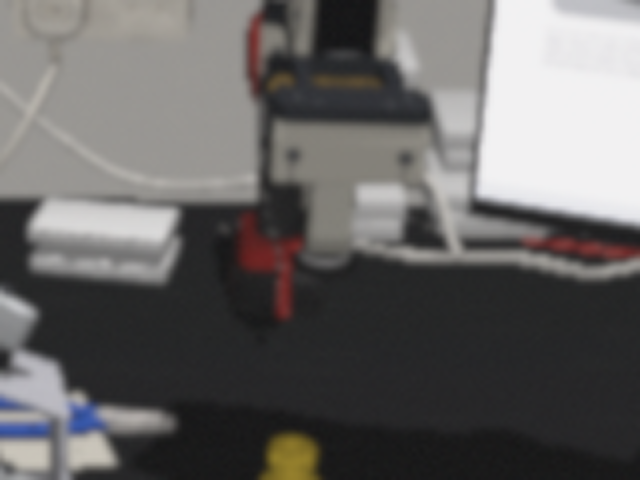

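drive_tool(
  series=[
    [[-1,0,0,0.035,0,0,0],[-1,0.015,-0.003,0.07,0,0.1,0],[-1,0.035,-0.006,0.105,0,0.2,0],[-1,0.06,-0.01,0.133,0,0.4,0],[-1,0.095,-0.015,0.133,0,0.4,0],[-1,0.13,-0.021,0.133,0,0.4,0],[-1,0.165,-0.027,0.133,0,0.4,0],[-1,0.2,-0.033,0.133,0,0.4,0],[-1,0.23,-0.038,0.133,0,0.4,0],[-1,0.246,-0.04,0.133,0,0.4,0]],
  ],
)

```text
time: 18.12
eef_pos: [0.6674, -0.1819, 0.3235]
tcp_rot: [[-1.0, 0.0, -0.01], [0.0, 1.0, -0.0], [0.01, -0.0, -1.0]]
contact_force: [-0.6, 0.4, -1.9]
opening: 0.278
finger_force: 30.0
```

drive_tool(
  series=[
    [[-1,0,0,0,0,0,0],[-1,0,0,0,0,0,0],[-1,0,0,0,0,0,0],[-1,0,0,0,0,0,0],[-1,0,0,0,0,0,0],[-1,0,0,0,0,0,0],[-1,0,0,0,0,0,0],[-1,0,0,0,0,0,0],[-1,0,0,0,0,0,0],[-1,0,0,0,0,0,0]],
  ],
)

```text
time: 18.95
eef_pos: [0.665, -0.1821, 0.3269]
tcp_rot: [[-1.0, 0.001, -0.006], [0.001, 1.0, -0.001], [0.006, -0.001, -1.0]]
contact_force: [1.0, 0.8, -1.1]
opening: 0.283
finger_force: 30.0
```

```bash
python3 - <<'E'
from t import *
s=env.sense(); print(s["joint_positions"],s["opening"]*92,s["eef_pos"],s["contact_force"])
R=np.array([[-1,0,0],[0,1,0],[0,0,-1.]])
go(np.array([.6668,-.1825,.285]),R)
p=cap("side"); P=cloud(p).reshape(-1,3); P=P[~np.isnan(P[:,0])]
D=P-s["eef_pos"]; k=(abs(D[:,0])<.03)&(abs(D[:,1])<.03)&(D[:,2]<.0)&(D[:,2]>-.035)
print(k.sum(),np.percentile(P[k],[1,50,99],axis=0))
f=P[(abs(P[:,2]-.27)<.008)&(abs(P[:,0]-.667)<.05)&(abs(P[:,1]+.18)<.06)]; print("flange",cv2.minAreaRect(f[:,:2].astype(np.float32)*1000),f[:,2].mean())
p=cap("wrist"); P=cloud(p).reshape(-1,3);P=P[~np.isnan(P[:,0])]
f=P[(abs(P[:,2]-.27)<.008)&(abs(P[:,0]-.667)<.05)&(abs(P[:,1]+.18)<.06)]; print("flange w",len(f),np.percentile(f,[2,98],axis=0))
E
```

```text
[-0.0645  0.5149  0.4395  1.2502 -0.2105  1.4274  1.9254] 26.038560397482733 [ 0.665  -0.1821  0.3269] [ 0.951   0.756  -1.0899]
shift [ 0.0018 -0.0004 -0.0419] rotdeg [ 0.0434 -0.3711  0.0628]
105 [[ 0.6471 -0.188   0.3129]
 [ 0.6624 -0.1704  0.3184]
 [ 0.6814 -0.161   0.3258]]
flange ((668.0819702148438, -178.8153076171875), (47.424312591552734, 74.28524780273438), 8.66720962524414) 0.2697778138585091
flange w 6184 [[ 0.6411 -0.2164  0.2687]
 [ 0.6767 -0.1478  0.2718]]
```

drive_tool(
  series=[
    [[-1,0.001,0,-0.01,0,-0.2,0],[-1,0.002,0,-0.02,0,-0.4,0],[-1,0.002,0,-0.03,0,-0.4,0],[-1,0.002,0,-0.036,0,-0.4,0],[-1,0.002,0,-0.039,0,-0.4,0],[-1,0.002,0,-0.041,0,-0.4,0],[-1,0.002,0,-0.041,0,-0.4,0],[-1,0.002,0,-0.041,0,-0.4,0],[-1,0.002,0,-0.041,0,-0.4,0],[-1,0.002,0,-0.041,0,-0.4,0]],
  ],
)

```text
time: 19.88
eef_pos: [0.6673, -0.1822, 0.2863]
tcp_rot: [[-1.0, 0.001, 0.001], [0.001, 1.0, -0.001], [-0.001, -0.001, -1.0]]
contact_force: [0.1, 1.0, -0.6]
opening: 0.28
finger_force: 30.0
```

drive_tool(
  series=[
    [[-1,0,0,-0.0005,0,0,0],[-1,0,0,-0.001,0,0,0],[-1,0,0,-0.0015,0,0,0],[-1,0,0,-0.002,0,0,0],[-1,0,0,-0.002,0,0,0],[-1,0,0,-0.002,0,0,0],[-1,0,0,-0.002,0,0,0],[-1,0,0,-0.002,0,0,0],[-1,0,0,-0.002,0,0,0],[-1,0,0,-0.002,0,0,0]],
  ],
)

```text
time: 20.72
eef_pos: [0.6671, -0.1821, 0.2845]
tcp_rot: [[-1.0, 0.001, 0.001], [0.001, 1.0, -0.001], [-0.001, -0.001, -1.0]]
contact_force: [-2.2, 1.2, 5.7]
opening: 0.277
finger_force: 30.0
```

The post is in contact with the flange (+5.7 N). I'm releasing and lifting clear.

drive_tool(
  series=[
    [[-0.2,0,0,0,0,0,0],[0.2,0,0,0,0,0,0],[0.3,0,0,0,0,0,0],[0.3,0,0,0,0,0,0],[0.3,0,0,0,0,0,0],[0.3,0,0,0,0,0,0],[0.3,0,0,0.02,0,0,0],[0.3,0,0,0.05,0,0,0],[0.3,0,0,0.08,0,0,0],[0.3,0,0,0.1,0,0,0]],
  ],
)

```text
time: 21.55
eef_pos: [0.6674, -0.1824, 0.3868]
tcp_rot: [[-1.0, 0.001, 0.003], [0.001, 1.0, -0.002], [-0.003, -0.002, -1.0]]
contact_force: [1.1, -0.5, 0.5]
opening: 0.652
finger_force: 0.0
```

drive_tool(
  series=[
    [[0.3,-0.03,0,0.01,0,0,0],[0.3,-0.06,0,0.01,0,0,0],[0.3,-0.09,0,0.01,0,0,0],[0.3,-0.12,0,0.01,0,0,0],[0.3,-0.15,0,0.01,0,0,0],[0.3,-0.15,0,0.01,0,0,0],[0.3,-0.15,0,0.01,0,0,0],[0.3,-0.15,0,0.01,0,0,0],[0.3,-0.15,0,0.01,0,0,0],[0.3,-0.15,0,0.01,0,0,0]],
  ],
)

```text
time: 22.38
eef_pos: [0.518, -0.1818, 0.3934]
tcp_rot: [[-1.0, 0.0, -0.0], [0.0, 1.0, -0.001], [0.0, -0.001, -1.0]]
contact_force: [0.9, -0.4, 0.4]
opening: 0.65
finger_force: 0.0
```

```bash
python3 - <<'E'
from t import *
s=env.sense(); print(s["eef_pos"],s["contact_force"],s["time"])
p=cap("side"); P=cloud(p).reshape(-1,3); P=P[~np.isnan(P[:,0])]
f=P[(P[:,2]>.276)&(P[:,2]<.33)&(abs(P[:,0]-.667)<.05)&(abs(P[:,1]+.18)<.05)]; print(len(f),np.percentile(f,[1,50,99],axis=0))
wing("R","side"); wing("R","top")
c=p["img"][90:240,170:370]; cv2.imwrite("pics/s3.png",cv2.resize(c,None,fx=4,fy=4,interpolation=cv2.INTER_CUBIC))
E
```

```text
[ 0.518  -0.1818  0.3934] [ 0.9146 -0.4244  0.3628] 22.3833
177 [[ 0.6537 -0.1941  0.2763]
 [ 0.6659 -0.1723  0.2922]
 [ 0.6802 -0.1644  0.3021]]
R side 53 rect ((0.7766914367675781, 4.435798645019531), (13.667352676391602, 43.6661376953125), 66.4170913696289) ang -0.411599402796962 pca -0.42605480516350075 med [0.0005 0.0044 0.0036]
R top 69 rect ((0.3551807403564453, 0.26735591888427734), (11.42990779876709, 40.789268493652344), 66.5036392211914) ang -0.41008885782666904 pca -0.44230513375085606 med [ 0.0019 -0.0005  0.0037]
```

View pics/s3.png

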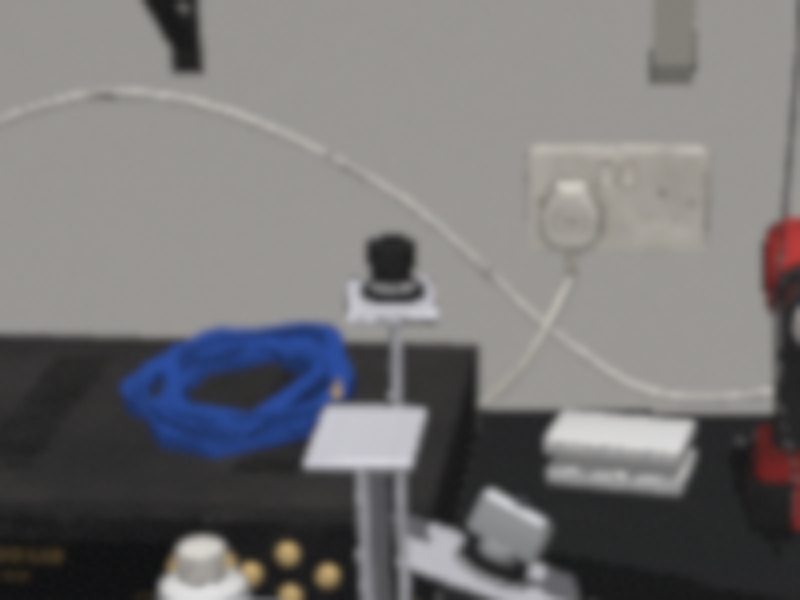

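The post stands upright at the middle of the flange (390,265), its top measured at 0.302 m. The nut is still at its stop and the gripper is clear, so I'm handing in.

```bash
python3 -c "
from workcell import env
print(env.hand_in())"
```

```text
the job is handed in; nothing more can be done
None
```

Job handed in at about 22 s: the loose nut was on the right-hand mount and is now home at its stop (about 0.49 rad clockwise), the post stands upright on that mount's top flange, and the tape roll and pliers were left alone.

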